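Brace a square jar and unscrew its tight cap

ROBOT

A 7-joint arm with a two-finger parallel gripper is mounted at the origin on a cart in front of the work surface, level with it; the furniture and walls round the work are solid. World frame = base frame: x ahead of the robot, y to its left, z up, the work surface at z = 0. Lengths are in m, angles in degrees, forces in N, time in s.
With the tool pointing down it reaches from about 0.425 to 0.875 m from the base axis. Payload 4.7 kg.
Tool frame: the origin (TCP) lies at the very end of the fingers, on their centre line; the grasp point (between the pads) lies 19 mm behind it; z points along the fingers, y is the line along which they close (so a half turn about z gives the same grasp; the last joint's range is limited). The gripper opens to 87 mm and grips with 3 to 60 N. Pads are 19 mm wide; open, the fingers measure 117 mm over their backs; the gripper's body (75 mm by 190 mm) begins 51 mm behind the grasp point.
Start: joints at [66.469, 18.392, -4.016, 83.108, 1.295, 78.541, -3.26], TCP at [0.268, -0.592, 0.223] pointing down, gripper open.
Joint ranges: [-163.93, 163.93], [-17.29, 119.83], [-79.2, 71.16], [3.27, 140.29], [-89.18, 269.18], [5.43, 117.66], [-154.24, 154.24]. Speed limits (degrees/s): [147.25, 147.25, 180, 180, 180, 180, 180].

INTERFACE

Orientations are given as [roll, pitch, yaw] about the fixed x, y, z axes, in that order (R = Rz(yaw) Ry(pitch) Rx(roll)).
In Python, from cell import get_obs, read_camera, sign_off, silhouettes gives the robot as it stands.
- The arm moves only by the tool play_rows, never from a script. Its argument "steps" is a list that holds one entry, the list of rows, each a list of 7 numbers: the shift along the tool's x, y, z in m, then the turn, a rotation vector about the tool's x, y, z in rad, then the finger opening in m, from 0 to 0.087. A call has 1 to 12 rows; each row shifts and turns the commanded pose from where the row before left it, along the tool's axes as they then stand; what a row does not reach is not made up. A row lasts 1/10 s, in which the tool goes at most 50 mm and 8.59 degrees, less where a joint would pass 70% of its speed; a pose out of reach is approached as far as the arm can. A call is refused whole if a number of a shift passes 0.05 or a number of a turn 0.15, either way. A call with a gripper value outside its range is refused whole. The fingers move at their own pace and stop on an object; "force" is the grip in N (left out, the last holds). Time passes only in rows, so rows that do not move let the fingers close. It gives the time, the measured TCP pose, the force, the opening and the grip force at its end, in the units of the state.
- get_obs(): the state, without advancing time (a new reading comes with each control period).
- read_camera(name): name is "scene" or "top"; returns a dict with "frame" (480x640x3 uint8, red, green, blue), "intrinsics" (3x3 intrinsics, pixels), "k1" (the pictures are not rectified: a ray, as slopes to the right and down, at radius r is drawn at 1 + k1 r^2 times it, then the intrinsics apply), "view" (4x4, takes a point from world to camera coordinates). Camera axes: x right, y up, looking along -z (the intrinsics and any distortion apply to the point x, -y, -z); pixel columns grow to the right and rows downward; lengths in m; the calibration is good to about 2 mm. A picture is of the moment at which its call begins. There is no depth.
- sign_off(): hands the job in; it is judged then, once.
Trained networks look in the newest picture that a camera, given by its name, has taken for a name from the list of things; names that differ only in an ending like _2 or _b are one class to them, and where a whole thing is asked for, a point or a joint stands for the part that bears it (a point fixed in the world has none). Each returns a list of dicts, best first, with "p" (0 to 1); they miss things now and then, are a little off and sometimes report something else, mostly with a low value. They report only what shows in the picture. A call takes as long as a camera call. They do not tell look-alikes from the thing itself.
- silhouettes(camera, name): "pixels" (480x640 bool, what is visible of it) and "extent" ([left, top, right, bottom] in pixels, round what is visible of it).
The state is a dict: "time_s": time; "qpos": joint angles; "joint_velocities": joint speeds; "effort": joint torques, N m; "tool_pos": TCP position; "tool_rot": TCP orientation; "force": force on the tool from outside, world axes, zero at the start; "wrist_torque": the same for the moment, N m; "grip_width": finger opening in m; "grasp_force": force on a finger pad.
Only numpy, scipy, OpenCV 4.12 (cv2) and the standard library are available. Lean on these libraries where they do the work, as an engineer would, in place of code of your own. Each camera call takes 0.05 s, during which the arm holds its last target. There are 200 camera calls.

TASK

Slide the square amber jar with the black cap across the table, without lifting or tipping it, fully home into the wooden brace, with its cap still tight. There, with the brace keeping the jar from turning, unscrew the cap counter-clockwise and stop turning once the threads let go (a bit under a quarter turn), then raise the cap straight up and finish while still holding it in the gripper, level and two or three centimetres clear above the open jar, with the jar still home in the brace. Leave the other things on the table alone.

Things in the scene. Friction and masses are not known exactly. Their poses are not given: they have to be found in the camera images.
- jar: Square amber glass jar, striped paper labels on its +y and -y sides, loose, about 0.35 kg. Body 58 x 58 mm, shoulder at 56 mm, neck 37 mm across (47 mm over two thread lugs) up to 76 mm. Origin: centre of its underside; z up, x and y square to its sides. Starts right of the brace, yaw within 0.5 rad. Slide it by its body, fingers before and behind it along the way: dragged by the cap it may tip.
- cap: Ribbed black screw cap on the jar, grey disc on top: 55 mm across, 19 mm high, 40 g. Origin: centre of its lower edge, z up. Screwed on, its lower edge is 61 mm and its top 80 mm above the table. Until unscrewed, lugs hold it down: lifting it lifts the jar. It can be gripped across its rim from above, clear of the shoulder, at any yaw.
- thread (a joint): Turn of the cap on the jar, rad, measured at the dark collar below it that turns with it (play 0.06) and stays on the jar: 0 tight, grows counter-clockwise from above. Needs about 0.35 N m throughout, more than the jar's friction on the table, so the jar must be braced. Threads let go at about 1.15; free from 1.2 to 1.8, the cap then lifts straight off. It does not rise by itself.
- jar_mouth (a point): Centre of the jar's open mouth, on the jar's axis 76 mm above its underside.
- jar_brace: U-shaped light wood brace fixed to the table, 24 mm high: slot 62 mm wide between 14 mm walls, 16 mm back wall, metal foot behind it. The slot runs along its y axis, open to its own -y (robot's right), with flared cheeks to 58 mm before the origin. Origin on the table mid slot, 30 mm before the back wall's inner face; yaw within 0.3 rad. The jar has 2 mm play each side, 0.07 rad of twist.
- brace_seat (a point): Point on the table where the centre of the jar's underside is when fully home: the origin of the brace (the jar touches the back wall when its centre is 1 mm farther in).
- pigment_jar: Bystander: round clear jar with a gold lid, 67 mm across, 85 mm high, loose; origin at its underside.
- soap_bar: Bystander: lilac soap bar, 43 x 63 x 25 mm, loose; origin at its underside.
- essence: Bystander: small amber dropper bottle with a black bulb, 33 mm across, 102 mm high, loose; origin at its underside.
- broom_top (a point): Top end of a fixed broom handle (green, white end, 23 mm thick) that leans up from the floor over the table's front edge, from (0.275, -0.215, 0) to this point at 0.286 m height. Keep the arm and gripper clear of it.
There are look-alikes about, which are no part of the job. Leave any blue or purple look-alike of the jar alone.

How it is judged:
By the outcome, as a careful person would: the job done as asked, in the order asked, and still so for the second after the job is handed in, while the arm keeps its last pose, push and grip.
It also fails if it takes over 56 s, if anything falls off the work surface, if the arm or the gripper's body presses on something with over 40 N, if the wrist force passes 120 N, or if a joint passes its speed limit or range.

## Working session

There is one attempt and no reset: what is moved stays moved. The work goes in short steps, Python scripts to look and compute and a tool call to move; the robot and the scene stay as the last step left them, time stands still between calls to the robot, and variables do not carry over. Pictures are saved under pics/ and viewed, at most 10 in all, crops included, and the job is handed in when it is done.

Besides the shell and the picture viewer there is one more tool, called after ">>>" in YAML: its name, and indented under it one key for each argument. play_rows: Moves the arm, as the interface text tells. Its arguments: {"type":"object","properties":{"steps":{"type":"array","items":{"type":"array","items":{"type":"array","items":{"type":"number"}}}},"force":{"type":"number"}},"required":["steps"]}

```bash
mkdir -p pics; ls; python3 - <<'E'
from cell import *
import cv2
s=get_obs();print({k:s[k] for k in('time_s','tool_pos','tool_rot','grip_width','force')})
for c in('scene','top'):
    r=read_camera(c);cv2.imwrite(f'pics/{c}0.png',r['frame'][:,:,::-1]);print(r['intrinsics'],r['k1'],r['view'])
    for n in('jar','cap','jar_brace','pigment_jar','soap_bar','essence'):
        print(c,n,[(round(d['p'],2),d['extent']) for d in silhouettes(c,n)][:4])
E
```

```text
pics
{'time_s': 0.0, 'tool_pos': array([ 0.26760162, -0.59177018,  0.22148641]), 'tool_rot': array([-1.79893529e+02,  6.96277508e-03,  2.43416696e+01]), 'grip_width': 0.08694665386106669, 'force': array([ 0.21598597, -0.51231138, -0.35541791])}
[[475.67599131   0.         317.66249169]
 [  0.         475.67599131 238.51214047]
 [  0.           0.           1.        ]] -0.03524307177273516 [[-0.64141669 -0.7669007  -0.02116462  0.26614871]
 [ 0.45576369 -0.40309082  0.79359766 -0.41181809]
 [-0.61714186  0.49938072  0.60807468 -0.72782712]
 [ 0.          0.          0.          1.        ]]
scene jar [(0.87, [349.7, 249.4, 384.3, 288.5]), (0.75, [300.0, 278.0, 329.5, 306.1]), (0.71, [286.4, 362.5, 329.8, 418.2]), (0.42, [394.4, 246.8, 418.7, 262.7])]
scene cap [(0.96, [302.3, 264.9, 329.5, 288.0])]
scene jar_brace [(0.84, [192.4, 326.0, 272.1, 395.1])]
scene pigment_jar [(0.71, [375.4, 208.6, 401.2, 244.3])]
scene soap_bar [(0.51, [398.1, 244.4, 420.5, 262.0])]
scene essence [(0.61, [231.7, 256.8, 253.7, 295.1])]
[[571.68736414   0.         329.62890633]
 [  0.         571.68736414 231.28934402]
 [  0.           0.           1.        ]] -0.13267183749125022 [[-0.03006222 -0.99953281 -0.00551641 -0.08577527]
 [ 0.99368128 -0.03048239  0.10802007 -0.54607689]
 [-0.10813776 -0.00223423  0.99413341 -1.48304343]
 [ 0.          0.          0.          1.        ]]
top jar [(0.93, [239.9, 296.8, 271.0, 325.1]), (0.91, [362.2, 236.8, 388.4, 261.2]), (0.79, [294.1, 277.3, 320.5, 305.8]), (0.54, [310.7, 225.7, 336.7, 253.5])]
top cap [(0.77, [316.4, 226.0, 333.3, 249.7])]
top jar_brace [(0.86, [206.8, 229.0, 260.7, 276.4])]
top pigment_jar [(0.83, [421.0, 201.4, 446.1, 233.6])]
top soap_bar [(0.82, [415.0, 243.3, 438.6, 262.1]), (0.38, [424.6, 203.8, 445.2, 233.2])]
top essence [(0.67, [274.0, 178.3, 289.7, 198.7])]
```

View pics/top0.png

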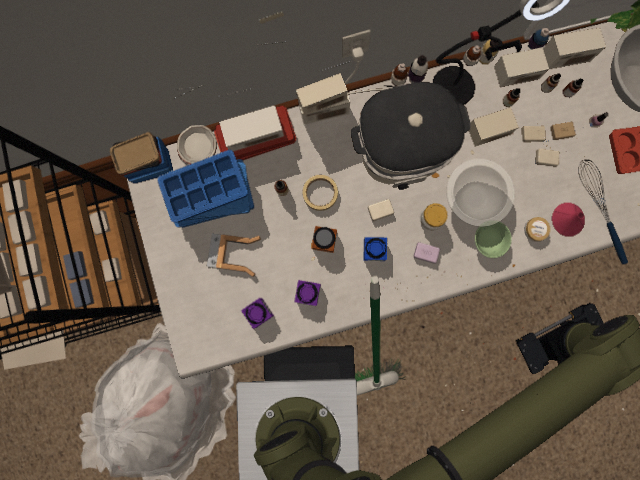

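View pics/scene0.png

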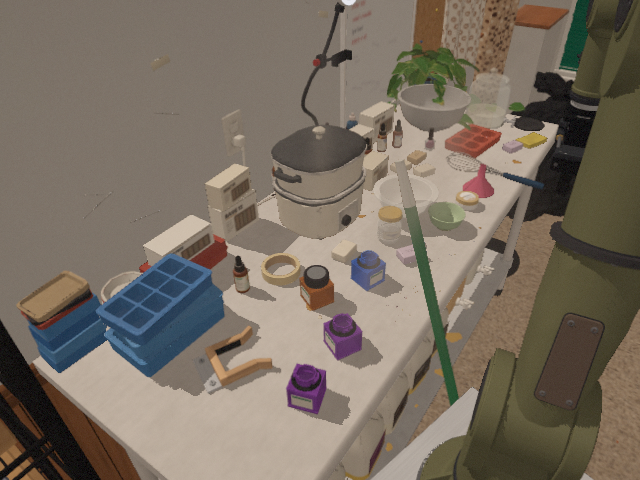

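The top view shows the amber jar at about (324,239) and the brace at (232,253). The purple look-alikes are at (308,293) and (257,313), the blue one at (375,248). In the scene view the jar is at (316,287). Next I'll zoom in.

```bash
python3 - <<'E'
import cv2,numpy as np
t=cv2.imread('pics/top0.png');s=cv2.imread('pics/scene0.png')
a=cv2.resize(t[215:290,200:350],(800,400),interpolation=cv2.INTER_CUBIC)[:, :]
b=cv2.resize(s[255:400,185:345],None,fx=2.2,fy=2.2,interpolation=cv2.INTER_CUBIC)
a=cv2.resize(t[220:280,200:345],(800,331),interpolation=cv2.INTER_CUBIC)
c=cv2.resize(s[315:395,185:280],(316,266),interpolation=cv2.INTER_CUBIC)
d=cv2.resize(s[255:315,290:340],(222,266),interpolation=cv2.INTER_CUBIC)
o=np.zeros((600,800,3),np.uint8);o[:331]=a;o[333:599,:316]=c;o[333:599,330:552]=d
cv2.imwrite('pics/crop0.png',o)
E
```

```text
(no output)
```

View pics/crop0.png

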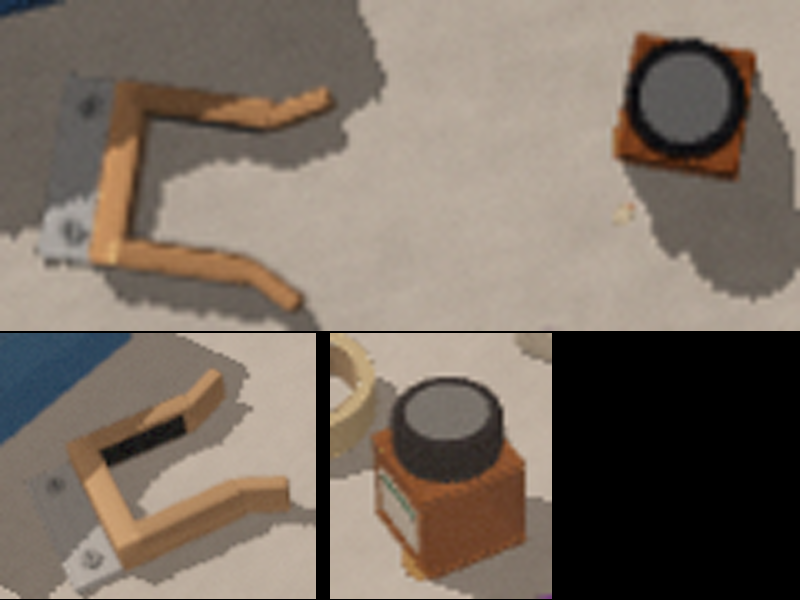

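```bash
cat > h.py <<'E'
import numpy as np
from cell import *
from scipy.optimize import least_squares
def proj(r,P):
    P=np.atleast_2d(P);c=P@r['view'][:3,:3].T+r['view'][:3,3]
    s=np.c_[c[:,0],-c[:,1]]/-c[:,2:];s=s*(1+r['k1']*(s**2).sum(1,keepdims=True))
    K=r['intrinsics'];return s*[K[0,0],K[1,1]]+[K[0,2],K[1,2]]
def place(q,L):
    c,s=np.cos(q[2]),np.sin(q[2]);L=np.atleast_2d(L)
    return np.c_[q[0]+c*L[:,0]-s*L[:,1],q[1]+s*L[:,0]+c*L[:,1],L[:,2]]
def fit(obs,q0,n=3):  # obs: (cam,local pts,pixels)
    f=lambda q:np.concatenate([(proj(r,place(q,L))-px).ravel()*w for r,L,px,w in obs])
    s=least_squares(f,q0,loss='soft_l1');return s.x,f(s.x).reshape(-1,2)
E
python3 - <<'E'
from h import *
t=read_camera('top');s=read_camera('scene')
T=lambda p:np.array(p)/5.517+[200,220]-.4
C=lambda p:(np.array(p)-[0,333])/3.326+[185,315]-.4
D=lambda p:(np.array(p)-[330,333])/4.437+[290,255]-.4
for r in(t,s):print(-r['view'][:3,:3].T@r['view'][:3,3])
b=.024
q,e=fit([(t,[(.045,.046,b),(-.045,.046,b),(.031,.03,b)],T([(120,82),(92,262),(148,114)]),1),
 (s,[(.045,.046,b),(-.045,.046,b),(-.031,.03,b),(.031,.03,b),(-.045,.046,0)],C([(70,445),(125,545),(138,522),(103,462),(125,568)]),1)],[.6,.2,-.15])
print('brace',q,'\n',e.round(1))
h=.029;z=.056
q,e=fit([(t,[(h,h,z),(h,-h,z),(0,0,.08)],T([(640,36),(755,52),(687,97)]),1),
 (s,[(h,h,z),(-h,-h,z),(-h,h,0),(-h,-h,0),(0,0,.08)],D([(375,430),(525,460),(418,578),(525,545),(447,411)]),1)],[.6,0,-.15])
print('jar',q,'\n',e.round(1))
print(proj(t,[q[0],q[1],0.03]))
import cv2
for n in('cap','jar'):
  for r,c in((t,'top'),(s,'scene')):
    for d in silhouettes(c,n):
        yx=np.argwhere(d['pixels']);print(n,c,round(d['p'],2),yx[:,::-1].mean(0).round(1),proj(r,[q[0],q[1],.07 if n=='cap' else .04]).round(1))
# others rough on plane
def ray(r,px,zz):
    return least_squares(lambda v:(proj(r,[v[0],v[1],zz])-px).ravel(),[.6,0]).x.round(3)
for n,px,zz in(('purple1',(308,293),.06),('purple2',(257,313),.06),('blue',(375,248),.06),('ring',(321,192),.02),('ess',(281,187),.1),('tray',(245,205),.08),('soapcream',(381,210),.02),('broomtop',(375,282),.286),('rope',(227,235),.024)):print(n,ray(t,px,zz))
E
```

```text
[ 0.3796748  -0.10569438  1.53285711]
[-0.09076862  0.40157237  0.77502405]
brace [ 0.4924609   0.14893253 -0.17194816] 
 [[ 0.1 -0.2]
 [-0.2  0.6]
 [ 0.   0. ]
 [-0.4 -0.9]
 [-0.8  1.3]
 [ 0.5 -0.6]
 [-0.4 -4.5]
 [ 1.1  2. ]]
jar [ 0.52373488 -0.08779693 -0.24056517] 
 [[ 0.  -1.5]
 [ 1.   0.2]
 [-0.1 -0.3]
 [-0.9  0.1]
 [ 0.   0.9]
 [ 1.2  0.8]
 [ 0.1 -0.2]
 [-0.2  0.1]]
[[324.35417766 238.76227028]]
cap top 0.78 [323.7 238. ] [[324.1 237.3]]
cap scene 0.88 [316.  275.7] [[315.9 275.7]]
jar top 0.89 [257.  312.3] [[324.3 238.4]]
jar top 0.86 [374.8 248.8] [[324.3 238.4]]
jar top 0.6 [307.2 292.7] [[324.3 238.4]]
jar top 0.49 [321.4 242.5] [[324.3 238.4]]
jar scene 0.98 [367.7 269.8] [[316.2 285.6]]
jar scene 0.73 [342.2 335.8] [[316.2 285.6]]
jar scene 0.57 [306. 388.] [[316.2 285.6]]
purple1 [ 0.382 -0.042]
purple2 [0.335 0.09 ]
blue [ 0.493 -0.218]
ring [ 0.651 -0.082]
ess [0.653 0.018]
tray [0.613 0.114]
soapcream [ 0.597 -0.241]
broomtop [ 0.401 -0.198]
rope [0.542 0.172]
```

```bash
python3 - <<'E'
from h import *
import cv2
t=read_camera('top');s=read_camera('scene')
T=lambda p:np.array(p)/5.517+[200,220]-.4
C=lambda p:(np.array(p)-[0,333])/3.326+[185,315]-.4
b=.024
q,e=fit([(t,[(.045,.046,b),(-.045,.046,b),(.031,.03,b)],T([(120,82),(92,262),(148,114)]),1),
 (s,[(.045,.046,b),(-.045,.046,b),(-.031,.03,b)],C([(70,445),(125,545),(138,522)]),1)],[.6,.2,-.15])
print('brace',q,'\n',e.round(1))
J=[0.5237,-0.0878,-0.2406]
def draw(r,x0,y0,w,h,k):
    im=cv2.resize(r['frame'][y0:y0+h,x0:x0+w,::-1],None,fx=k,fy=k,interpolation=cv2.INTER_CUBIC)
    def pl(Q,L,col):
        P=((proj(r,place(Q,L))+.5-[x0,y0])*k).astype(np.int32);cv2.polylines(im,[P],True,col,1)
    for z in(0,b):
        pl(q,[(.045,-.02,z),(.045,.046,z),(-.045,.046,z),(-.045,-.02,z),(-.031,-.02,z),(-.031,.03,z),(.031,.03,z),(.031,-.02,z)],(0,255,0) if z else (255,0,0))
    for z in(0,.056):pl(J,[(.029*i,.029*j,z) for i,j in((1,1),(1,-1),(-1,-1),(-1,1))],(0,255,255))
    a=np.linspace(0,6.28,40)
    for z in(.061,.08):pl(J,np.c_[.0275*np.cos(a),.0275*np.sin(a),0*a+z],(255,255,0))
    return im
o=np.zeros((600,800,3),np.uint8)
for im,x,y in((draw(t,200,220,145,60,5.5),0,0),(draw(s,185,315,95,80,3.3),0,335),(draw(s,280,255,60,60,4.4),330,335)):
    h,w=im.shape[:2];o[y:y+h,x:x+w]=im[:600-y,:800-x]
cv2.imwrite('pics/ov.png',o)
E
```

```text
brace [ 0.49261909  0.14871024 -0.16395117] 
 [[ 0.  -0.1]
 [-0.   0.7]
 [ 0.   0. ]
 [-0.4 -0.8]
 [-0.5  1.2]
 [ 0.7 -0.7]]
```

View pics/ov.png

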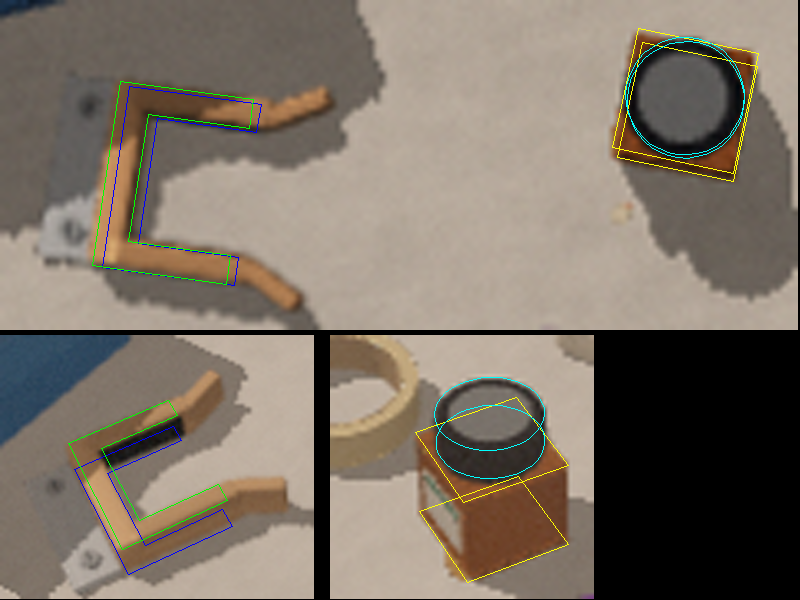

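The wireframe overlay matches both views. That puts the jar at (0.524, -0.088) with yaw -0.24, and the brace at (0.4925, 0.149) with yaw about -0.165. First I'll raise well above the broom, then traverse.

>>> play_rows:
  steps:
    - [[0, 0, -0.03, 0, 0, 0, 0.087], [0, 0, -0.03, 0, 0, 0, 0.087], [0, 0, -0.03, 0, 0, 0, 0.087], [0, 0, -0.03, 0, 0, 0, 0.087], [0, 0, -0.03, 0, 0, 0, 0.087], [0, 0, -0.03, 0, 0, 0, 0.087], [0, 0, -0.02, 0, 0, 0, 0.087]]

```text
time_s: 1.8
tool_pos: [0.268, -0.5924, 0.4253]
tool_rot: [179.8, -0.0, 24.3]
force: [-0.3, -0.4, 0.3]
grip_width: 0.0866
grasp_force: 0.0
```

>>> play_rows:
  steps:
    - [[0.0275, -0.0221, 0, 0, 0, 0.05, 0.087], [0.0275, -0.0221, 0, 0, 0, 0, 0.087], [0.0275, -0.0221, 0, 0, 0, 0, 0.087], [0.0275, -0.0221, 0, 0, 0, 0, 0.087], [0.0275, -0.0221, 0, 0, 0, 0, 0.087]]

```text
time_s: 2.3
tool_pos: [0.3544, -0.4369, 0.4227]
tool_rot: [180.0, 0.0, 21.5]
force: [-0.2, -0.5, -0.7]
grip_width: 0.0869
grasp_force: 0.0
```

```bash
python3 - <<'E'
from h import *
import cv2
o=np.zeros((600,800,3),np.uint8)
for i,c in enumerate(('scene','top')):
    o[60:60+360,400*i:400*i+400]=cv2.resize(read_camera(c)['frame'][:,:,::-1],(533,400))[40:400,:400] if i else cv2.resize(read_camera(c)['frame'][:,:,::-1],(533,400))[40:400,133:]
cv2.imwrite('pics/a1.png',o)
print(get_obs()['qpos'],get_obs()['tool_pos'])
E
```

```text
[ 55.92443816   6.91607261  -9.23229064  74.33835797   0.96166824
  98.74315131 -21.07050042] [ 0.35802366 -0.43301019  0.42378751]
```

View pics/a1.png

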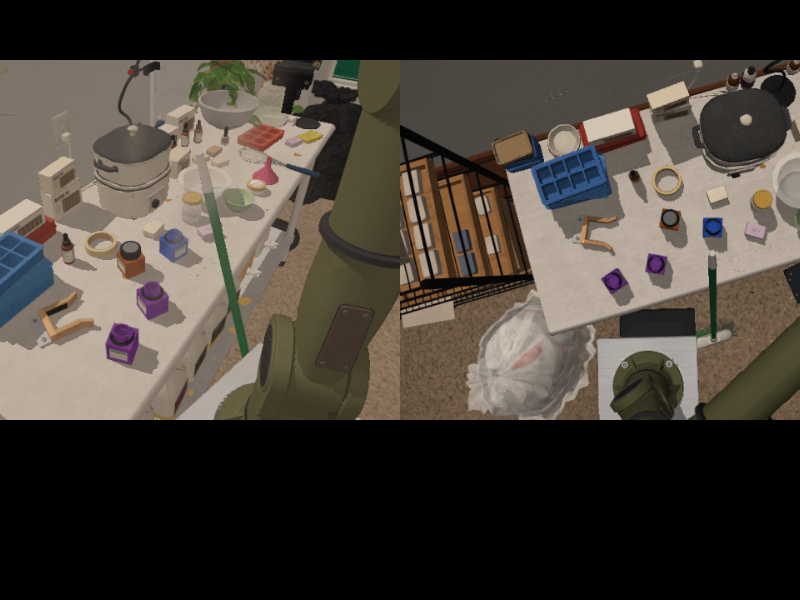

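The arm is well above the broom: upper arm upright, broom end at about (205,160) in the left panel. Continuing to above the jar.

>>> play_rows:
  steps:
    - [[0.0281, -0.026, 0, 0, 0, 0, 0.087], [0.0281, -0.026, 0, 0, 0, 0, 0.087], [0.0281, -0.026, 0, 0, 0, 0, 0.087], [0.0281, -0.026, 0, 0, 0, 0, 0.087], [0.0281, -0.026, 0, 0, 0, 0, 0.087]]

```text
time_s: 2.9
tool_pos: [0.4372, -0.265, 0.4227]
tool_rot: [180.0, -0.0, 21.4]
force: [-0.7, -0.6, -0.3]
grip_width: 0.0867
grasp_force: 0.0
```

>>> play_rows:
  steps:
    - [[0.0281, -0.026, 0, 0, 0, 0, 0.087], [0.0281, -0.026, 0, 0, 0, 0, 0.087], [0.0281, -0.026, 0, 0, 0, 0, 0.087], [0.0281, -0.026, 0, 0, 0, 0, 0.087], [0.0281, -0.026, 0, 0, 0, 0, 0.087], [0, 0, 0, 0, 0, 0.123, 0.087], [0, 0, 0, 0, 0, 0.123, 0.087], [0, 0, 0, 0, 0, 0.123, 0.087], [0, 0, 0, 0, 0, 0.123, 0.087], [0, 0, 0, 0, 0, 0.123, 0.087], [0, 0, 0, 0, 0, 0, 0.087]]

```text
time_s: 4.0
tool_pos: [0.5201, -0.094, 0.4226]
tool_rot: [180.0, -0.0, -13.8]
force: [-0.6, -0.3, -0.1]
grip_width: 0.0873
grasp_force: 0.0
```

>>> play_rows:
  steps:
    - [[0.002, -0.007, 0.03, 0, 0, 0, 0.087], [0, 0, 0.04, 0, 0, 0, 0.087], [0, 0, 0.04, 0, 0, 0, 0.087], [0, 0, 0.04, 0, 0, 0, 0.087], [0, 0, 0.04, 0, 0, 0, 0.087], [0, 0, 0.04, 0, 0, 0, 0.087], [0, 0, 0.04, 0, 0, 0, 0.087], [0, 0, 0.02, 0, 0, 0, 0.087], [0, 0, 0, 0, 0, 0, 0.087]]

```text
time_s: 4.9
tool_pos: [0.5211, -0.0871, 0.1292]
tool_rot: [-180.0, 0.4, -13.6]
force: [0.6, -0.8, 0.6]
grip_width: 0.0874
grasp_force: 0.0
```

```bash
python3 - <<'E'
from h import *
import cv2
o=np.zeros((600,800,3),np.uint8)
t=read_camera('top')['frame'];s=read_camera('scene')['frame']
o[:300,:400]=cv2.resize(t[190:280,260:380,::-1],(400,300));o[:300,400:]=cv2.resize(s[180:330,230:430,::-1],(400,300))
o[300:,:400]=cv2.resize(t[:,:,::-1],(400,300));o[300:,400:]=cv2.resize(s[:,:,::-1],(400,300))
cv2.imwrite('pics/a2.png',o)
print(get_obs()['tool_pos'],get_obs()['tool_rot'])
E
```

```text
[ 0.52415957 -0.08734774  0.13316055] [-1.79993586e+02 -2.71005715e-02 -1.36800731e+01]
```

View pics/a2.png

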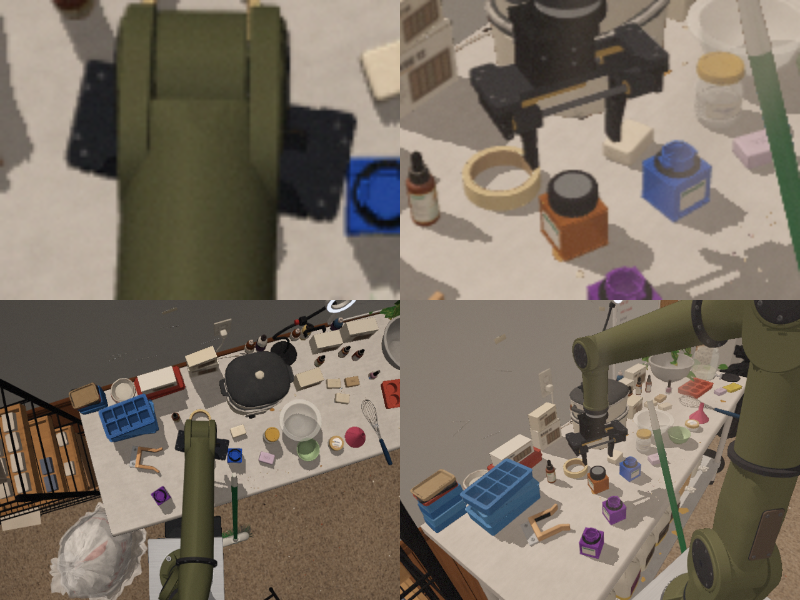

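The fingers are straddling above the amber jar, clear of the blue one. Descending and gripping the body.

>>> play_rows:
  steps:
    - [[0, 0, 0.03, 0, 0, 0, 0.087], [0, 0, 0.03, 0, 0, 0, 0.087], [0, 0, 0.025, 0, 0, 0, 0.087], [0, 0, 0.017, 0, 0, 0, 0.087], [0, 0, 0, 0, 0, 0, 0.087], [0, 0, 0, 0, 0, 0, 0.087], [0, 0, 0, 0, 0, 0, 0.065], [0, 0, 0, 0, 0, 0, 0.065]]
  force: 12

```text
time_s: 5.8
tool_pos: [0.5251, -0.0874, 0.0322]
tool_rot: [180.0, -0.2, -13.8]
force: [-0.2, -0.2, 0.2]
grip_width: 0.0781
grasp_force: 0.0
```

>>> play_rows:
  steps:
    - [[0, 0, 0, 0, 0, 0, 0.062], [0, 0, 0, 0, 0, 0, 0.058], [0, 0, 0, 0, 0, 0, 0.05], [0, 0, 0, 0, 0, 0, 0.05], [0, 0, 0, 0, 0, 0, 0.05]]
  force: 12

```text
time_s: 6.3
tool_pos: [0.5239, -0.087, 0.0308]
tool_rot: [-180.0, -0.0, -13.8]
force: [-1.1, 0.2, 3.3]
grip_width: 0.0581
grasp_force: 11.9
```

>>> play_rows:
  steps:
    - [[-0.0078, -0.0107, 0, 0, 0, 0, 0.05], [-0.0078, -0.0107, 0, 0, 0, 0, 0.05], [-0.0078, -0.0107, 0, 0, 0, 0, 0.05], [-0.0078, -0.0107, 0, 0, 0, 0, 0.05], [-0.0078, -0.0107, 0, 0, 0, 0, 0.05], [-0.0078, -0.0107, 0, 0, 0, 0, 0.05]]

```text
time_s: 6.9
tool_pos: [0.4933, -0.0127, 0.0308]
tool_rot: [180.0, -0.0, -13.7]
force: [2.1, -4.4, 4.5]
grip_width: 0.0586
grasp_force: 11.9
```

>>> play_rows:
  steps:
    - [[-0.0078, -0.0107, 0, 0, 0, 0, 0.05], [-0.0078, -0.0107, 0, 0, 0, 0, 0.05], [-0.0078, -0.0107, 0, 0, 0, 0, 0.05], [-0.0078, -0.0107, 0, 0, 0, 0, 0.05], [0, 0, 0, 0, 0, -0.038, 0.05], [0, 0, 0, 0, 0, -0.038, 0.05], [0, 0, 0, 0, 0, 0, 0.05]]

```text
time_s: 7.6
tool_pos: [0.4724, 0.0384, 0.0308]
tool_rot: [-179.9, 0.1, -9.3]
force: [-1.2, 0.8, 8.7]
grip_width: 0.058
grasp_force: 12.0
```

```bash
python3 - <<'E'
from h import *
import cv2
t=read_camera('top');s=read_camera('scene')
S=get_obs();print(S['tool_pos'],S['tool_rot'],S['force'],S['grip_width'])
q=[0.4926,0.1487,-0.164];J=[S['tool_pos'][0],S['tool_pos'][1],np.radians(S['tool_rot'][2])];b=.024
def draw(r,x0,y0,w,h,k):
    im=cv2.resize(r['frame'][y0:y0+h,x0:x0+w,::-1],None,fx=k,fy=k,interpolation=cv2.INTER_CUBIC)
    def pl(Q,L,col):
        P=((proj(r,place(Q,L))+.5-[x0,y0])*k).astype(np.int32);cv2.polylines(im,[P],True,col,1)
    pl(q,[(.045,-.02,b),(.045,.046,b),(-.045,.046,b),(-.045,-.02,b),(-.031,-.02,b),(-.031,.03,b),(.031,.03,b),(.031,-.02,b)],(0,255,0))
    for z in(0,.056):pl(J,[(.029*i,.029*j,z) for i,j in((1,1),(1,-1),(-1,-1),(-1,1))],(0,255,255))
    return im
o=np.zeros((600,800,3),np.uint8)
for im,x,y in((draw(s,185,255,160,120,5),0,0),):
    h,w=im.shape[:2];o[y:y+h,x:x+w]=im
cv2.imwrite('pics/a3.png',o)
E
```

```text
[0.47236922 0.0383975  0.03075956] [-1.79888382e+02  1.08526291e-01 -9.28548883e+00] [-1.39426226  0.85448579  7.41568493] 0.058166863878862184
```

View pics/a3.png

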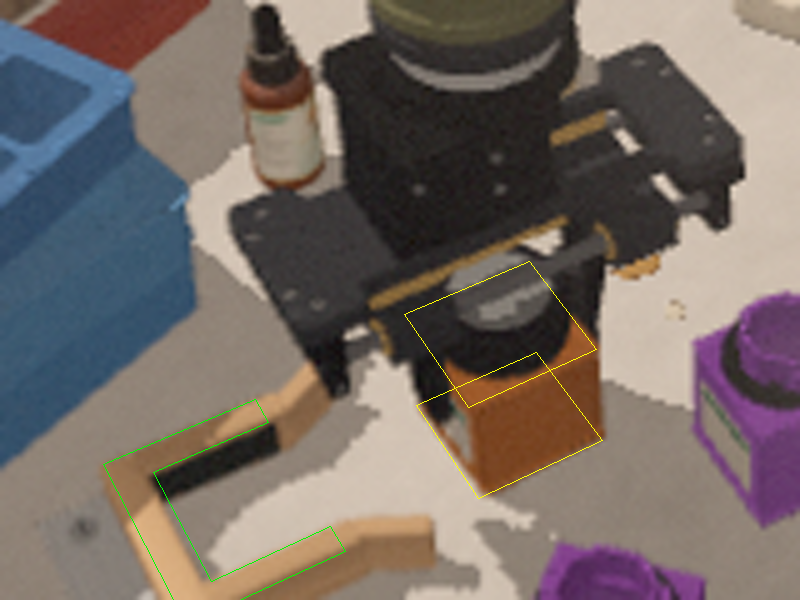

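```bash
python3 - <<'E'
from h import *
t=read_camera('top');s=read_camera('scene')
ray=lambda r,px,z:least_squares(lambda v:(proj(r,[v[0],v[1],z])-px).ravel(),[.6,.1]).x.round(3)
print('base',ray(s,(223.6,315),0))
for z in(.04,.05,.06,.08,.1,.12):print(z,'lowtop',ray(s,(222.6,293),z),'top',ray(s,(211,272),z),'T',ray(t,(251,211),z),'T2',ray(t,(177,225),z))
S=get_obs();p=S['tool_pos'];print(p)
o=np.array([.4926,.1487]);u=np.array([np.sin(.164),np.cos(.164)]);v=np.array([u[1],-u[0]])
print('along',(o-p[:2])@u,'lateral(+x)',(o-p[:2])@v)
E
```

```text
base [0.62  0.102]
0.04 lowtop [0.643 0.085] top [0.722 0.069] T [0.602 0.104] T2 [0.571 0.303]
0.05 lowtop [0.633 0.089] top [0.711 0.073] T [0.601 0.103] T2 [0.57 0.3 ]
0.06 lowtop [0.623 0.093] top [0.7   0.078] T [0.599 0.101] T2 [0.569 0.297]
0.08 lowtop [0.603 0.102] top [0.678 0.087] T [0.596 0.098] T2 [0.566 0.292]
0.1 lowtop [0.583 0.111] top [0.656 0.096] T [0.593 0.096] T2 [0.564 0.286]
0.12 lowtop [0.563 0.119] top [0.634 0.105] T [0.59  0.093] T2 [0.561 0.281]
[0.47237639 0.03838127 0.03075785]
along 0.11214030992218887 lateral(+x) 0.0019409732948972517
```

>>> play_rows:
  steps:
    - [[0.002, -0.005, 0, 0, 0, 0, 0.05], [0, -0.01, 0, 0, 0, 0, 0.05], [0, -0.01, 0, 0, 0, 0, 0.05], [0, -0.01, 0, 0, 0, 0, 0.05], [0, -0.005, 0, 0, 0, 0, 0.05], [0, 0, 0, 0, 0, 0, 0.05]]

```text
time_s: 8.4
tool_pos: [0.4805, 0.0754, 0.0305]
tool_rot: [179.9, 0.1, -9.3]
force: [-1.0, -3.1, 7.8]
grip_width: 0.0584
grasp_force: 12.0
```

>>> play_rows:
  steps:
    - [[0, -0.005, 0, 0, 0, 0, 0.05], [0, -0.005, 0, 0, 0, 0, 0.05], [0, -0.005, 0, 0, 0, 0, 0.05], [0, -0.005, 0, 0, 0, 0, 0.05], [0, -0.005, 0, 0, 0, 0, 0.05], [0, 0, 0, 0, 0, 0, 0.05]]

```text
time_s: 9.0
tool_pos: [0.4843, 0.0942, 0.0303]
tool_rot: [179.5, 0.2, -9.4]
force: [-1.1, -14.7, 10.6]
grip_width: 0.0585
grasp_force: 12.2
```

```bash
cat > st.py <<'E'
from h import *
S=get_obs();p=S['tool_pos']
o=np.array([.4926,.1487]);u=np.array([np.sin(.164),np.cos(.164)]);v=np.array([u[1],-u[0]])
print('along',(o-p[:2])@u,'lateral(+x)',(o-p[:2])@v,'z',p[2],'rot',S['tool_rot'],'F u,v,z',S['force'][:2]@u,S['force'][:2]@v,S['force'][2],'T',S['wrist_torque'],'t',S['time_s'],S['grip_width'],S['grasp_force'],S['qpos'])
E
python3 st.py
```

```text
along 0.05510521115229816 lateral(+x) -0.000714380874449636 z 0.030324784232775816 rot [ 1.79459021e+02  1.63360522e-01 -9.41878239e+00] F u,v,z -14.720088529598055 1.3702115546265805 10.601291911606646 T [-3.339333    0.5056291   0.40055669] t 9.0 0.058512029027644824 12.170481431777063 [  17.50852715   13.54937604  -34.71063305  115.49090399    9.99376214
   54.10759308 -121.81814056]
```

```bash
python3 - <<'E'
from h import *
import cv2
t=read_camera('top');s=read_camera('scene')
o=np.zeros((600,800,3),np.uint8)
o[:]=cv2.resize(s['frame'][285:405,185:345,::-1],(800,600),interpolation=cv2.INTER_CUBIC)
cv2.imwrite('pics/a4.png',o)
E
```

```text
(no output)
```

View pics/a4.png

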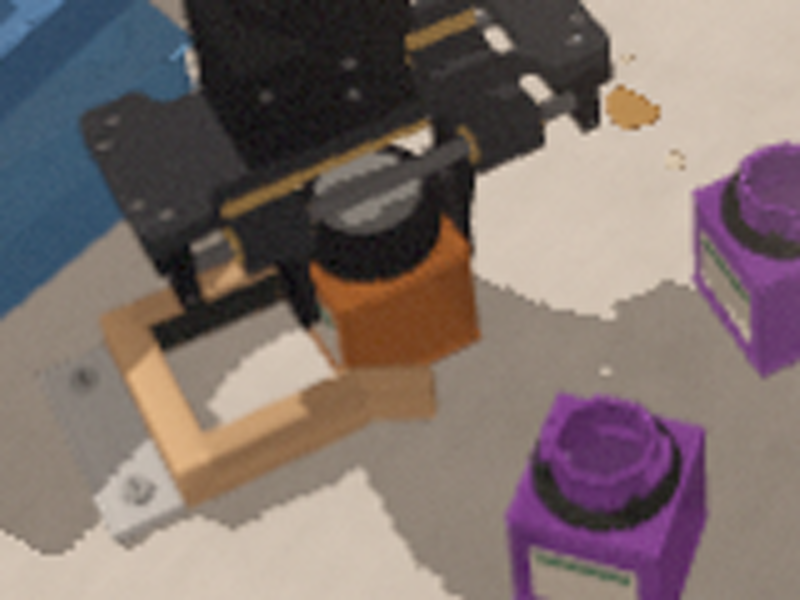

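The jar's leading corner has caught at the slot mouth. The wrist moment puts the contact on the -x side, about 27 mm off the axis. I'll back off, ease the downward press, shift +2 mm in x and retry.

>>> play_rows:
  steps:
    - [[0, 0.006, 0, 0, 0, 0, 0.05], [0, 0.004, -0.0005, 0, 0, 0, 0.05], [0.002, 0, 0, 0, 0, 0, 0.05], [0, 0, 0, 0, 0, 0, 0.05]]

```text
time_s: 9.5
tool_pos: [0.4841, 0.0906, 0.0303]
tool_rot: [-180.0, 0.3, -9.3]
force: [-3.9, 2.8, 3.2]
grip_width: 0.058
grasp_force: 11.8
```

```bash
python3 st.py
```

```text
along 0.05869835986391401 lateral(+x) -0.0011309575336049449 z 0.030329535686339327 rot [-179.98696448    0.25158079   -9.33896982] F u,v,z 2.1537614781334375 -4.262179099427232 3.23386705619091 T [ 0.52884822  0.92808914 -0.07299434] t 9.5 0.05801882768776641 11.820157336467219 [  18.3506694    13.35042005  -34.694906    115.6968624     9.22182167
   53.84240249 -120.45325175]
```

>>> play_rows:
  steps:
    - [[0, -0.004, 0, 0, 0, 0, 0.05], [0, -0.004, 0, 0, 0, 0, 0.05], [0, -0.004, 0, 0, 0, 0, 0.05], [0, -0.004, 0, 0, 0, 0, 0.05], [0, 0, 0, 0, 0, 0, 0.05]]

```text
time_s: 10.0
tool_pos: [0.4889, 0.106, 0.0306]
tool_rot: [-179.9, 0.0, -9.3]
force: [-0.3, 0.8, -4.1]
grip_width: 0.0582
grasp_force: 11.9
```

```bash
python3 st.py
```

```text
along 0.04270870366654533 lateral(+x) -0.0032776377343767156 z 0.03063439001998982 rot [-1.79938211e+02  1.94836490e-02 -9.33781686e+00] F u,v,z 0.7746877320638769 -0.3882279721946348 -4.084602783348745 T [ 0.02871689 -0.01649162 -0.03855276] t 10.0 0.0582164654672756 11.887122874950364 [  16.83608129   14.14335601  -35.03204156  114.85897984    9.91950645
   53.88388691 -122.59292329]
```

It's past the lip. The vertical force hints the jar is being unloaded, so I'll lower slightly and continue.

>>> play_rows:
  steps:
    - [[0, 0, 0.0005, 0, 0, 0, 0.05], [0, -0.004, 0, 0, 0, 0, 0.05], [0, -0.004, 0, 0, 0, 0, 0.05], [0, -0.004, 0, 0, 0, 0, 0.05], [0, 0, 0, 0, 0, 0, 0.05]]

```text
time_s: 10.5
tool_pos: [0.491, 0.1176, 0.0305]
tool_rot: [-180.0, -0.0, -9.3]
force: [-0.3, -0.1, -4.2]
grip_width: 0.0582
grasp_force: 11.9
```

```bash
python3 st.py
```

```text
along 0.0309047719631616 lateral(+x) -0.0034822604358621394 z 0.030536854324006886 rot [-1.79959419e+02 -6.01492484e-03 -9.34321798e+00] F u,v,z -0.18828367778645114 -0.32215652756653373 -4.219701442277809 T [0.04871469 0.01759426 0.00315065] t 10.5 0.058200183846034814 11.887098595715315 [  15.67919863   14.75909634  -35.28143501  114.25058549   10.43262265
   54.04276463 -124.21111664]
```

>>> play_rows:
  steps:
    - [[0, -0.004, 0, 0, 0, 0, 0.05], [0, -0.004, 0, 0, 0, 0, 0.05], [0, -0.004, 0, 0, 0, 0, 0.05], [0, -0.004, 0, 0, 0, 0, 0.05], [0, 0, 0, 0, 0, 0, 0.05]]

```text
time_s: 11.0
tool_pos: [0.4936, 0.1334, 0.0306]
tool_rot: [-180.0, -0.0, -9.3]
force: [-0.1, 0.3, -4.1]
grip_width: 0.0582
grasp_force: 11.9
```

```bash
python3 st.py
```

```text
along 0.014906838799427865 lateral(+x) -0.003488980755393744 z 0.030570491984637668 rot [-1.79962268e+02 -5.71748885e-03 -9.34359470e+00] F u,v,z 0.29187862488279503 -0.17298726095947478 -4.081107524161081 T [ 0.04557287  0.00526249 -0.00469176] t 11.0 0.058150778927056 11.887095446166427 [  14.1216434    15.60455546  -35.58526948  113.38040025   11.07499521
   54.3107912  -126.30601624]
```

The vertical force equals the jar's weight, so it is hanging by a hair. Lowering it until the table carries it.

>>> play_rows:
  steps:
    - [[0, 0, 0.0004, 0, 0, 0, 0.05], [0, 0, 0, 0, 0, 0, 0.05]]

```text
time_s: 11.2
tool_pos: [0.4937, 0.1327, 0.0304]
tool_rot: [-180.0, -0.0, -9.4]
force: [-1.8, 1.5, -2.7]
grip_width: 0.0581
grasp_force: 11.9
```

>>> play_rows:
  steps:
    - [[0, 0, 0.0004, 0, 0, 0, 0.05], [0, 0, 0, 0, 0, 0, 0.05]]

```text
time_s: 11.4
tool_pos: [0.4938, 0.1328, 0.0303]
tool_rot: [-180.0, -0.0, -9.4]
force: [-2.6, 1.3, 2.6]
grip_width: 0.0584
grasp_force: 11.8
```

>>> play_rows:
  steps:
    - [[0, 0, 0.0004, 0, 0, 0, 0.05], [0, 0, 0, 0, 0, 0, 0.05]]

```text
time_s: 11.6
tool_pos: [0.494, 0.1328, 0.0301]
tool_rot: [-180.0, -0.1, -9.4]
force: [-2.3, 1.8, 5.1]
grip_width: 0.0583
grasp_force: 11.9
```

>>> play_rows:
  steps:
    - [[0, -0.004, 0, 0, 0, 0, 0.05], [0, -0.004, 0, 0, 0, 0, 0.05], [0, -0.003, 0, 0, 0, 0, 0.05], [0, 0, 0, 0, 0, 0, 0.05]]

```text
time_s: 12.0
tool_pos: [0.4949, 0.1385, 0.0299]
tool_rot: [179.6, 0.1, -9.5]
force: [-5.0, -9.0, 10.7]
grip_width: 0.0583
grasp_force: 11.9
```

>>> play_rows:
  steps:
    - [[0, -0.002, 0, 0, 0, 0, 0.05], [0, -0.001, 0, 0, 0, 0, 0.05], [0, 0, 0, 0, 0, 0, 0.05]]

```text
time_s: 12.3
tool_pos: [0.4953, 0.1407, 0.0298]
tool_rot: [179.5, 0.1, -9.6]
force: [-5.6, -9.7, 11.8]
grip_width: 0.0581
grasp_force: 11.9
```

>>> play_rows:
  steps:
    - [[0, -0.001, 0, 0, 0, 0, 0.05], [0, -0.001, 0, 0, 0, 0, 0.05], [0, 0, 0, 0, 0, 0, 0.05]]

```text
time_s: 12.6
tool_pos: [0.4956, 0.1424, 0.0298]
tool_rot: [179.5, 0.1, -9.6]
force: [-5.9, -9.3, 12.3]
grip_width: 0.058
grasp_force: 11.9
```

```bash
python3 st.py
```

```text
along 0.005695906447168378 lateral(+x) -0.003933783121055801 z 0.029807595334173636 rot [ 1.79491476e+02  9.85381159e-02 -9.60526886e+00] F u,v,z -10.165285822235006 -4.341955276761715 12.286593579666327 T [-2.30955458  1.41906392 -0.25109057] t 12.6 0.05796736020599565 11.850840319966665 [  12.68066347   16.45606278  -35.55264921  112.54889971   12.08592135
   54.89867372 -128.42988797]
```

>>> play_rows:
  steps:
    - [[-0.001, -0.001, -0.0002, 0, 0, 0, 0.05], [0, -0.001, 0, 0, 0, 0, 0.05], [0, -0.001, 0, 0, 0, 0, 0.05], [0, 0, 0, 0, 0, 0, 0.05]]

```text
time_s: 13.0
tool_pos: [0.4964, 0.1504, 0.0299]
tool_rot: [179.9, -0.1, -9.4]
force: [-0.3, -3.9, 5.0]
grip_width: 0.0584
grasp_force: 11.9
```

>>> play_rows:
  steps:
    - [[0, -0.001, 0, 0, 0, 0, 0.05], [0, -0.001, 0, 0, 0, 0, 0.05], [0, 0, 0, 0, 0, 0, 0.05]]

```text
time_s: 13.3
tool_pos: [0.4964, 0.1524, 0.0297]
tool_rot: [179.9, -0.0, -9.4]
force: [-0.5, -6.4, 6.3]
grip_width: 0.0579
grasp_force: 12.0
```

>>> play_rows:
  steps:
    - [[0, -0.001, 0, 0, 0, 0, 0.05], [0, -0.001, 0, 0, 0, 0, 0.05], [0, 0, 0, 0, 0, 0, 0.05]]

```text
time_s: 13.6
tool_pos: [0.4963, 0.1525, 0.0297]
tool_rot: [179.8, 0.0, -9.5]
force: [-1.9, -10.7, 9.2]
grip_width: 0.0581
grasp_force: 11.9
```

```bash
python3 st.py
```

```text
along -0.004390821220110329 lateral(+x) -0.003032131003742336 z 0.029670272405277424 rot [ 1.79758105e+02  2.60266718e-02 -9.49311224e+00] F u,v,z -10.844476277500842 -0.18045141803873693 9.22759181782046 T [-2.25810815  0.54113282 -0.04671425] t 13.6 0.05807930253381879 11.947090095582098 [  11.92832872   16.81461072  -35.79765209  112.21516908   12.18838101
   54.78361741 -129.30932667]
```

>>> play_rows:
  steps:
    - [[0, -0.001, -0.0002, 0, 0, 0, 0.05], [0, -0.001, 0, 0, 0, 0, 0.05], [0, -0.001, 0, 0, 0, 0, 0.05], [0, 0, 0, 0, 0, 0, 0.05]]

```text
time_s: 14.0
tool_pos: [0.4957, 0.1529, 0.0295]
tool_rot: [179.5, 0.2, -9.6]
force: [-5.3, -14.4, 13.2]
grip_width: 0.058
grasp_force: 11.9
```

```bash
python3 st.py; python3 - <<'E'
from h import *
import cv2
s=read_camera('scene')
cv2.imwrite('pics/a5.png',cv2.resize(s['frame'][285:405,165:325,::-1],(800,600),interpolation=cv2.INTER_CUBIC))
E
```

```text
along -0.004667792316086661 lateral(+x) -0.0023427175936139113 z 0.02952123280224732 rot [ 1.79507411e+02  1.62912835e-01 -9.57342818e+00] F u,v,z -15.071860614127266 -2.87059118817416 13.163954333777916 T [-3.39342474  1.03976341 -0.0970359 ] t 14.0 0.05801989525689822 11.949859323649434 [  11.6828829    16.94508093  -35.75181356  112.08409088   12.39099996
   55.07169516 -129.68475969]
```

View pics/a5.png

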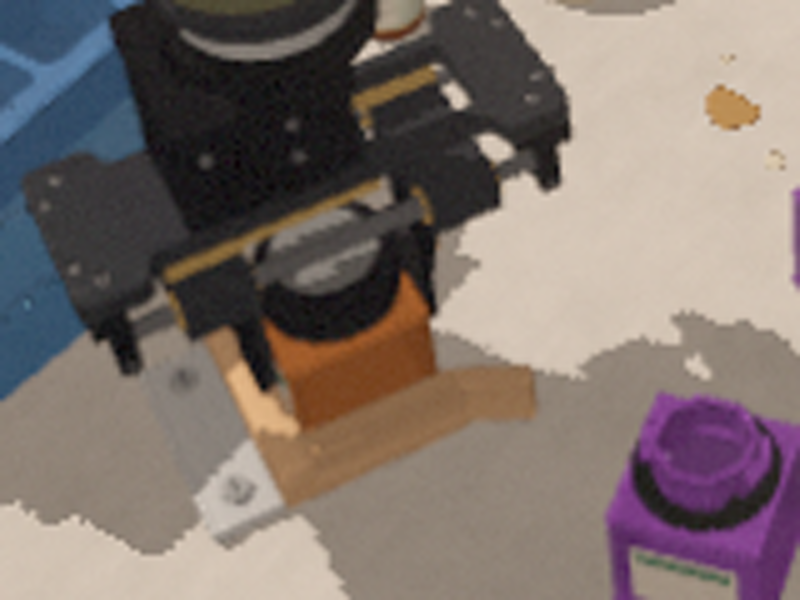

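The jar sits home against the back wall, with its front face at the wall near (290,420). Releasing, then raising above the cap.

>>> play_rows:
  steps:
    - [[0, 0.003, 0, 0, 0, 0, 0.06], [0, 0, 0, 0, 0, 0, 0.075], [0, 0, 0, 0, 0, 0, 0.087], [0, 0, 0, 0, 0, 0, 0.087], [0, 0, -0.01, 0, 0, 0, 0.087], [0, 0, -0.03, 0, 0, 0, 0.087], [0, 0, -0.04, 0, 0, 0, 0.087], [0, 0, -0.04, 0, 0, 0, 0.087], [0, 0, -0.04, 0, 0, 0, 0.087], [0, 0, 0, 0, 0, 0, 0.087]]

```text
time_s: 15.05
tool_pos: [0.4998, 0.1577, 0.1964]
tool_rot: [-179.7, -0.6, -9.3]
force: [0.5, -0.5, -0.1]
grip_width: 0.0869
grasp_force: 0.0
```

```bash
python3 st.py; python3 - <<'E'
from h import *
import cv2
s=read_camera('scene')
for d in silhouettes('scene','cap')[:2]:
    yx=np.argwhere(d['pixels'])[:,::-1];print(d['p'],yx.mean(0),len(yx),d['extent'])
print(proj(s,[.4957,.1529,.07]))
# circle colour overlay for several candidate centres
cv2.imwrite('pics/a6.png',cv2.resize(s['frame'][265:405,165:325,::-1],(685,600),interpolation=cv2.INTER_CUBIC))
E
```

```text
along -0.010026858605471258 lateral(+x) -0.005687618878751234 z 0.19642829254197267 rot [-179.74497643   -0.62671965   -9.34377708] F u,v,z -0.3859319363209628 0.5762737474845618 -0.07478906194204413 T [0.04277685 0.00483092 0.00173623] t 15.05 0.08693554155533373 0.0 [  15.4974513     5.70255901  -37.88141535  102.43621605    3.78570798
   72.42453849 -122.6918731 ]
0.59 [229.5875   337.890625] 640 [213.2, 322.8, 245.8, 349.8]
[[229.23282797 338.05608512]]
```

View pics/a6.png

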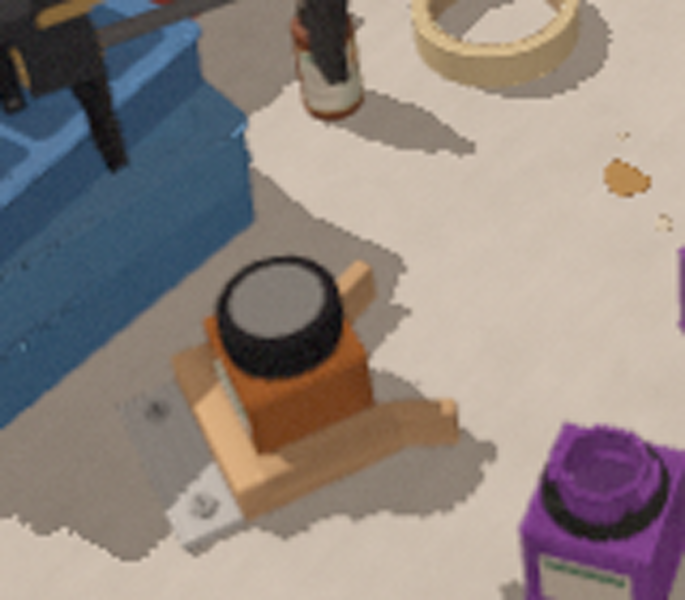

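Jar home and level. The cap is where predicted, (229.6,337.9) against (229.2,338.1). I'll pre-rotate the gripper so the turn clears the tray, then descend to the cap.

>>> play_rows:
  steps:
    - [[-0.0033, 0.0054, 0, 0, 0, 0, 0.087], [0, 0, 0, 0, 0, 0.12, 0.087], [0, 0, 0.02, 0, 0, 0.12, 0.087], [0, 0, 0.03, 0, 0, 0.12, 0.087], [0, 0, 0.03, 0, 0, 0, 0.087], [0, 0, 0, 0, 0, 0, 0.087], [0, 0, 0, 0, 0, 0, 0.087]]

```text
time_s: 15.85
tool_pos: [0.4912, 0.1502, 0.109]
tool_rot: [179.9, 0.1, -30.0]
force: [-0.4, -1.0, 0.2]
grip_width: 0.0867
grasp_force: 0.0
```

```bash
cat > go.py <<'E'
from h import *
import sys
S=get_obs();d=np.array([.4957,.1529,float(sys.argv[1])])-S['tool_pos'];y=np.radians(S['tool_rot'][2])
print('tool shift',np.round([np.cos(y)*d[0]+np.sin(y)*d[1],np.sin(y)*d[0]-np.cos(y)*d[1],-d[2]],4),S['tool_pos'],S['tool_rot'],S['force'],S['wrist_torque'],S['qpos'][-1])
E
python3 go.py .0595
```

```text
tool shift [ 0.0026 -0.0046  0.0495] [0.49118336 0.15022445 0.10900543] [ 1.79914336e+02  1.32608426e-01 -3.00053923e+01] [-0.44227777 -0.97339557  0.21988994] [ 0.0758844  -0.01504416  0.01028493] -145.11285125815482
```

>>> play_rows:
  steps:
    - [[0.0026, -0.0046, 0.015, 0, 0, 0, 0.087], [0, 0, 0.017, 0, 0, 0, 0.087], [0, 0, 0.0125, 0, 0, 0, 0.087], [0, 0, 0, 0, 0, 0, 0.087], [0, 0, 0, 0, 0, 0, 0.087], [0, 0, 0, 0, 0, 0, 0.087]]

```text
time_s: 16.45
tool_pos: [0.4975, 0.1533, 0.0663]
tool_rot: [-179.9, -0.1, -30.0]
force: [0.6, 0.1, 0.7]
grip_width: 0.087
grasp_force: 0.0
```

```bash
python3 go.py .0595
```

```text
tool shift [-0.0013  0.0013  0.0068] [0.4975154  0.1533471  0.06631542] [-1.79940361e+02 -8.04561499e-02 -3.00345733e+01] [0.56498215 0.09038624 0.74247808] [ 0.07955364  0.02784143 -0.01154977] -147.57685560064843
```

>>> play_rows:
  steps:
    - [[-0.0013, 0.0013, 0.0035, 0, 0, 0, 0.087], [0, 0, 0.003, 0, 0, 0, 0.087], [0, 0, 0, 0, 0, 0, 0.075], [0, 0, 0, 0, 0, 0, 0.065], [0, 0, 0, 0, 0, 0, 0.06]]
  force: 10

```text
time_s: 16.95
tool_pos: [0.495, 0.1527, 0.0588]
tool_rot: [-180.0, -0.0, -30.0]
force: [0.0, -0.3, 0.2]
grip_width: 0.0706
grasp_force: 0.0
```

>>> play_rows:
  steps:
    - [[0, 0, 0, 0, 0, 0, 0.056], [0, 0, 0, 0, 0, 0, 0.05], [0, 0, 0, 0, 0, 0, 0.045], [0, 0, 0, 0, 0, 0, 0.045]]
  force: 10

```text
time_s: 17.35
tool_pos: [0.4952, 0.1529, 0.0588]
tool_rot: [-180.0, -0.0, -30.0]
force: [0.2, 0.7, -1.2]
grip_width: 0.0552
grasp_force: 10.0
```

```bash
python3 go.py .0595
```

```text
tool shift [ 0.0005 -0.0002 -0.0007] [0.49517472 0.15294768 0.0588176 ] [-1.79966373e+02 -1.62977585e-02 -3.00237940e+01] [ 0.21462416  0.70521877 -1.19421411] [ 0.30215278 -0.16074358  0.03518413] -147.81907719767574
```

Cap gripped (55 mm) and well centred. Raising the force and starting to turn counter-clockwise.

>>> play_rows:
  steps:
    - [[0, 0, 0, 0, 0, 0, 0.045], [0, 0, 0, 0, 0, 0, 0.045], [0, 0, 0, 0, 0, -0.05, 0.045], [0, 0, 0, 0, 0, -0.05, 0.045], [0, 0, 0, 0, 0, -0.05, 0.045], [0, 0, 0, 0, 0, -0.05, 0.045], [0, 0, 0, 0, 0, -0.05, 0.045], [0, 0, 0, 0, 0, -0.05, 0.045]]
  force: 45

```text
time_s: 18.15
tool_pos: [0.4946, 0.1512, 0.0588]
tool_rot: [179.9, 0.1, -12.9]
force: [-1.5, -2.8, 2.5]
grip_width: 0.0548
grasp_force: 45.0
```

```bash
python3 go.py .0595
```

```text
tool shift [ 0.0007 -0.0019 -0.0007] [0.49458341 0.15115946 0.05876275] [ 1.79869703e+02  5.49793319e-02 -1.28518814e+01] [-1.49549344 -2.77802552  2.45184528] [-0.35009842  0.24890209 -0.35887012] -131.21744929845676
```

>>> play_rows:
  steps:
    - [[0, 0, 0, 0, 0, -0.05, 0.045], [0, 0, 0, 0, 0, -0.05, 0.045], [0, 0, 0, 0, 0, -0.05, 0.045], [0, 0, 0, 0, 0, -0.05, 0.045], [0, 0, 0, 0, 0, -0.05, 0.045], [0, 0, 0, 0, 0, -0.05, 0.045], [0, 0, 0, 0, 0, -0.05, 0.045], [0, 0, 0, 0, 0, -0.05, 0.045]]

```text
time_s: 18.95
tool_pos: [0.4946, 0.151, 0.0588]
tool_rot: [179.9, 0.1, 10.1]
force: [-1.2, -2.1, 3.1]
grip_width: 0.0545
grasp_force: 45.0
```

```bash
python3 go.py .0595
```

```text
tool shift [ 0.0014 -0.0017 -0.0007] [0.49462603 0.15100016 0.05877611] [1.79885862e+02 1.03407082e-01 1.00625874e+01] [-1.2362651  -2.10181815  3.14787459] [-0.45913846  0.21342317 -0.31443244] -109.26470445532696
```

>>> play_rows:
  steps:
    - [[0.0007, -0.0018, 0, 0, 0, -0.05, 0.045], [0, 0, 0, 0, 0, -0.05, 0.045], [0, 0, 0, 0, 0, -0.05, 0.045], [0, 0, 0, 0, 0, -0.05, 0.045], [0, 0, 0, 0, 0, -0.05, 0.045], [0, 0, 0, 0, 0, -0.05, 0.045], [0, 0, 0, 0, 0, -0.05, 0.045], [0, 0, 0, 0, 0, -0.05, 0.045], [0, 0, 0, 0, 0, -0.05, 0.045]]

```text
time_s: 19.85
tool_pos: [0.4948, 0.1512, 0.0588]
tool_rot: [179.9, 0.3, 35.8]
force: [-2.1, -5.6, 5.0]
grip_width: 0.0546
grasp_force: 45.0
```

```bash
python3 go.py .0595
```

```text
tool shift [ 0.0017 -0.0009 -0.0007] [0.49484714 0.1512336  0.05881778] [179.85070836   0.27170534  35.79632049] [-2.06960541 -5.59988099  4.99117957] [-1.21570383  0.51108688 -0.45307601] -85.00671052216117
```

>>> play_rows:
  steps:
    - [[0, 0, 0, 0, 0, -0.04, 0.045], [0, 0, 0, 0, 0, 0, 0.045]]

```text
time_s: 20.05
tool_pos: [0.4949, 0.1513, 0.0588]
tool_rot: [179.9, 0.3, 38.0]
force: [-2.9, -5.6, 5.0]
grip_width: 0.0544
grasp_force: 45.0
```

```bash
python3 go.py .0595
```

```text
tool shift [ 0.0016 -0.0008 -0.0007] [0.49488928 0.15126689 0.0588371 ] [179.86118694   0.27334236  38.03734137] [-2.91218618 -5.5920897   5.01488722] [-1.26232395  0.45421762 -0.24226651] -82.89078483698285
```

>>> play_rows:
  steps:
    - [[0, 0, 0, 0, 0, -0.04, 0.045], [0, 0, 0, 0, 0, 0, 0.045]]

```text
time_s: 20.25
tool_pos: [0.4949, 0.1512, 0.0588]
tool_rot: [179.9, 0.3, 40.3]
force: [-2.0, -5.4, 5.5]
grip_width: 0.0547
grasp_force: 45.0
```

```bash
python3 go.py .0595
```

```text
tool shift [ 0.0017 -0.0008 -0.0007] [0.49488141 0.15121538 0.05881677] [179.87047113   0.28266516  40.32210346] [-2.04430895 -5.399329    5.46623053] [-1.27863592  0.47890018 -0.26082213] -80.72813412337773
```

>>> play_rows:
  steps:
    - [[0, 0, 0, 0, 0, -0.04, 0.045], [0, 0, 0, 0, 0, 0, 0.045]]

```text
time_s: 20.45
tool_pos: [0.4949, 0.1512, 0.0588]
tool_rot: [179.9, 0.3, 42.6]
force: [-3.0, -5.0, 6.2]
grip_width: 0.0547
grasp_force: 45.0
```

```bash
python3 go.py .0595
```

```text
tool shift [ 0.0017 -0.0007 -0.0007] [0.49491375 0.15121797 0.05884257] [179.87733196   0.28387663  42.6142447 ] [-2.9956683  -5.04126201  6.24867593] [-1.27166838  0.5303096  -0.259056  ] -78.56268479730315
```

>>> play_rows:
  steps:
    - [[0, 0, 0, 0, 0, -0.04, 0.045], [0, 0, 0, 0, 0, 0, 0.045]]

```text
time_s: 20.65
tool_pos: [0.4949, 0.1512, 0.0588]
tool_rot: [179.9, 0.3, 44.9]
force: [-2.2, -6.2, 6.4]
grip_width: 0.0543
grasp_force: 45.0
```

```bash
python3 go.py .0595
```

```text
tool shift [ 0.0018 -0.0006 -0.0007] [0.49488822 0.15122189 0.05881314] [179.89064567   0.29141908  44.90347851] [-2.19213501 -6.17838564  6.39637294] [-1.23784192  0.44809039 -0.23018022] -76.4041277167381
```

>>> play_rows:
  steps:
    - [[0, 0, 0, 0, 0, -0.04, 0.045], [0, 0, 0, 0, 0, 0, 0.045]]

```text
time_s: 20.85
tool_pos: [0.4949, 0.1512, 0.0588]
tool_rot: [179.9, 0.3, 47.2]
force: [-2.0, -6.3, 5.6]
grip_width: 0.0547
grasp_force: 45.0
```

```bash
python3 go.py .0595
```

```text
tool shift [ 0.0018 -0.0006 -0.0007] [0.49493486 0.15120337 0.05881664] [179.89792294   0.29383606  47.19967478] [-2.03302133 -6.31677917  5.55124363] [-1.2290181   0.50389888 -0.24203861] -74.23947551129505
```

>>> play_rows:
  steps:
    - [[0, 0, 0, 0, 0, -0.04, 0.045], [0, 0, 0, 0, 0, -0.04, 0.045], [0, 0, 0, 0, 0, 0, 0.045], [0, 0, 0, 0, 0, 0, 0.045]]

```text
time_s: 21.25
tool_pos: [0.495, 0.1512, 0.0588]
tool_rot: [179.9, 0.3, 51.7]
force: [-2.7, -5.0, 5.7]
grip_width: 0.0544
grasp_force: 45.0
```

```bash
python3 go.py .0595
```

```text
tool shift [ 0.0018 -0.0005 -0.0007] [0.49495836 0.1511673  0.05882406] [179.91796458   0.302405    51.74120062] [-2.6774397  -4.97126792  5.70418108] [-1.27608627  0.44755079 -0.23988366] -69.96215537804525
```

>>> play_rows:
  steps:
    - [[0, 0, 0, 0, 0, 0.03, 0.045], [0, 0, 0, 0, 0, 0.02, 0.045], [0, 0, 0, 0, 0, 0, 0.045]]

```text
time_s: 21.55
tool_pos: [0.4947, 0.1521, 0.0589]
tool_rot: [179.9, 0.3, 48.9]
force: [-2.6, -3.9, 5.1]
grip_width: 0.0547
grasp_force: 45.0
```

```bash
python3 go.py .0595
```

```text
tool shift [ 0.0012  0.0002 -0.0006] [0.49473948 0.15208594 0.0588622 ] [179.93104682   0.25751604  48.93420377] [-2.61293727 -3.92087991  5.11117412] [-0.98355541  0.5535303  -0.06521903] -72.65362940893344
```

Torque is relaxed and the jar reseated toward the wall. Testing a gentle lift.

>>> play_rows:
  steps:
    - [[0, 0, -0.001, 0, 0, 0, 0.045], [0, 0, -0.001, 0, 0, 0, 0.045], [0, 0, 0, 0, 0, 0, 0.045]]

```text
time_s: 21.85
tool_pos: [0.4947, 0.1536, 0.0603]
tool_rot: [-180.0, 0.1, 49.0]
force: [-2.0, -3.5, -0.9]
grip_width: 0.0545
grasp_force: 45.0
```

```bash
python3 go.py .0595
```

```text
tool shift [0.0001 0.0012 0.0008] [0.49471199 0.15360785 0.06031555] [-1.79987707e+02  1.20894208e-01  4.90044833e+01] [-1.98571374 -3.51905954 -0.86038633] [-0.79494283  0.31875151 -0.06638911] -72.50273179551927
```

>>> play_rows:
  steps:
    - [[-0.0014, 0.0003, 0, 0, 0, 0, 0.045], [0, 0, 0, 0, 0, 0, 0.045]]

```text
time_s: 22.05
tool_pos: [0.4945, 0.1533, 0.0605]
tool_rot: [-180.0, -0.0, 49.0]
force: [-0.4, -1.2, -2.7]
grip_width: 0.0548
grasp_force: 45.0
```

```bash
python3 go.py .0595
```

```text
tool shift [0.0005 0.0011 0.001 ] [0.49453685 0.15328005 0.06053093] [-1.79990294e+02 -8.47540002e-04  4.90331149e+01] [-0.37634161 -1.18334781 -2.66129723] [-0.44327812  0.05362015 -0.10499799] -72.30810221147556
```

>>> play_rows:
  steps:
    - [[0, 0, -0.001, 0, 0, 0, 0.045], [0, 0, -0.001, 0, 0, 0, 0.045], [0, 0, 0, 0, 0, 0, 0.045]]

```text
time_s: 22.35
tool_pos: [0.4946, 0.1536, 0.063]
tool_rot: [-180.0, -0.0, 49.1]
force: [-2.0, -1.5, 0.3]
grip_width: 0.0547
grasp_force: 45.0
```

```bash
python3 go.py .0595
```

```text
tool shift [0.0002 0.0013 0.0035] [0.49459729 0.1536146  0.06296282] [-1.79997168e+02 -3.25580739e-03  4.90598549e+01] [-2.02716552 -1.5290272   0.34938914] [-0.33020132  0.26121168 -0.03074887] -72.1797198357667
```

The cap is free: up 4 mm with no jar weight on the wrist. Raising straight up to about 25 mm clear.

>>> play_rows:
  steps:
    - [[-0.0008, 0, -0.001, 0, 0, 0, 0.045], [0, 0, -0.002, 0, 0, 0, 0.045], [0, 0, -0.002, 0, 0, 0, 0.045], [0, 0, -0.002, 0, 0, 0, 0.045], [0, 0, -0.002, 0, 0, 0, 0.045], [0, 0, 0, 0, 0, 0, 0.045]]

```text
time_s: 22.95
tool_pos: [0.4943, 0.1528, 0.0721]
tool_rot: [180.0, -0.0, 49.0]
force: [-0.4, -1.1, 0.5]
grip_width: 0.0547
grasp_force: 45.0
```

>>> play_rows:
  steps:
    - [[0, 0, -0.003, 0, 0, 0, 0.045], [0, 0, -0.003, 0, 0, 0, 0.045], [0, 0, -0.004, 0, 0, 0, 0.045], [0, 0, -0.006, 0, 0, 0, 0.045], [0, 0, -0.006, 0, 0, 0, 0.045], [0, 0, -0.005, 0, 0, 0, 0.045], [0, 0, 0, 0, 0, 0, 0.045], [0, 0, 0, 0, 0, 0, 0.045]]

```text
time_s: 23.75
tool_pos: [0.4942, 0.1526, 0.0988]
tool_rot: [180.0, -0.0, 49.0]
force: [0.3, 0.5, -0.6]
grip_width: 0.0545
grasp_force: 45.0
```

```bash
python3 go.py .0985; python3 - <<'E'
from h import *
import cv2
s=read_camera('scene')
for n in('cap','jar'):
  for d in silhouettes('scene',n):
    yx=np.argwhere(d['pixels'])[:,::-1];print(n,round(d['p'],2),yx.mean(0).round(1),d['extent'])
S=get_obs();p=S['tool_pos'];print('cap exp',proj(s,[p[0],p[1],p[2]+.0115]).round(1),'body exp',proj(s,place([.4952,.1525,-.164],[(i*.029,j*.029,z) for i in(-1,1) for j in(-1,1) for z in(0,.056)])).round(1).tolist())
f=s['frame'].astype(int);m=((f[...,0]>f[...,1]*1.6)&(f[...,0]-f[...,2]>40))
m[:, :190]=0;m[:,275:]=0;m[:320]=0;m[400:]=0
y,x=np.nonzero(m);print('amber',x.min(),x.max(),y.min(),y.max(),x.mean(),y.mean(),len(x))
E
```

```text
tool shift [0.0012 0.001  0.0003] [0.49419325 0.15263366 0.09884671] [ 1.79979304e+02 -3.05239706e-03  4.90281814e+01] [ 0.26973346  0.45127637 -0.62220277] [-0.02427116 -0.07107325 -0.04508973] -69.8985704220455
cap 0.49 [239.  326.4] [232.9, 317.4, 241.3, 335.1]
jar 0.86 [233.9 352. ] [210.9, 335.1, 250.7, 371.0]
jar 0.86 [305.9 388. ] [283.4, 364.2, 328.3, 416.0]
jar 0.64 [367.9 269.7] [352.1, 250.2, 387.4, 289.5]
jar 0.58 [342.  335.6] [323.6, 312.2, 362.0, 357.8]
jar 0.34 [233.9 346.8] [219.1, 332.5, 247.6, 352.1]
cap exp [[227.  324.4]] body exp [[253.3, 365.1], [250.3, 346.8], [226.3, 377.6], [222.1, 359.4], [241.8, 345.6], [238.4, 327.4], [215.6, 357.2], [211.2, 339.0]]
amber 214 252 331 369 235.15261627906978 352.0406976744186 688
```

```bash
python3 -c "
from cell import *
print(sign_off())"
```

```text
the job is handed in; nothing more can be done
None
```

The amber jar is home in the brace, and the cap is unscrewed and held level about 25 mm above the open jar. I handed the job in at about 24 s. One deviation from "without lifting": for about a second while sliding into the slot, the wrist force showed the gripper carrying the jar's weight (raised well under 1 mm), until I lowered it back onto the table.

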